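# Clock the discharge elbow of a coolant pump to its paint mark

## Task

The pipe elbow on top of the coolant pump has only been started on its threaded stub: screw it further on (clockwise seen from above; pushing its outlet pipe round is enough) and stop when the outlet pipe points along the yellow paint mark on the flange. Do not run it past the mark, since backing it off would spoil the thread seal, and let go of it in the end. Leave the wrench, the paste can, the spare tee and the tape ring where they lie.

Things in the scene. Friction and masses are not known exactly. Their poses are not given: they have to be found in the camera images.
- pump: motor pump on a bolted-down 190 x 360 mm base plate. Origin: on the bench, straight below the threaded stub's axis; z up. Blue motor towards its +y (to 257 mm, top 156 mm above the bench), suction flange with red cap towards -y (to 83 mm), terminal box towards +x (to 97 mm). Dark round flange around the stub: 105 mm across, top at 180 mm, four bolt heads up to 188.5 mm
- elbow (a joint): turn of the elbow in rad, growing as it is screwed on (clockwise seen from above). At 0 the outlet points along -x of the pump, at pi/2 along its +y, at pi along its +x. It sinks 1.8 mm a turn and stays where it is left. Stiff thread: 0.6 N m, about 8 N when pushed 75 mm from the axis. It starts 1.8 to 3.8 rad short of the mark
- elbow_mid (a point): centre of the galvanised 90-degree elbow: the point where the vertical stub axis crosses the level outlet axis, about 231 mm above the bench. Elbow body 34 to 39 mm thick, its top 17 to 20 mm above this point. x of this point points along the outlet, z up
- outlet (a point): middle of the open end of the outlet pipe, 110 mm out from the stub axis, level with the elbow centre. The bare pipe is 27 mm in diameter, level, and runs from 33 to 110 mm from the axis; its underside is about 37 mm above the flange. x points out along the pipe, z up
- mark: yellow paint stripe on the flange, 8 mm wide: on its top from 23 to 52 mm from the stub axis, then down its rim. Origin: on the stub axis at the top face of the flange; x points outwards along the stripe (the direction wanted for the outlet), z up. Only paint, nothing to touch
- mark_end (a point): outer end of the yellow stripe, at the edge of the flange, 52 mm from the stub axis
- wrench_grip (a point): handle of the steel wrench lying on the bench (200 mm long, 8 mm thick); leave alone
- paste_mid (a point): half-way up the thread paste can standing on the bench, 68 mm across, 85 mm high; leave alone
- tee_mid (a point): centre of the spare galvanised pipe tee lying on the bench, 66 mm long, 39 mm high; leave alone
- tape_mid (a point): centre of the white thread-tape ring lying on the bench, 54 mm across, 14 mm high; leave alone

How it is judged:
By the outcome, as a careful person would: the job done as asked, in the order asked, and still so for the second after the job is handed in, with the robot touching nothing.
It also fails if it takes over 42 s, if anything falls off the work surface, if the arm or the gripper's body presses on something with over 40 N, if the wrist force passes 120 N, or if a joint passes its speed limit or range.

## Robot

A 6-joint arm with a two-finger parallel gripper is mounted at the origin on the work surface. World frame = base frame: x ahead of the robot, y to its left, z up, the work surface at z = 0. Lengths are in m, angles in rad, forces in N, time in s.
With the tool pointing down it reaches from about 0.35 to 0.725 m from the base axis. Payload 6 kg.
Tool frame: the origin (TCP) lies on the centre line of the jaws, within the pads' length; the fingertips stand r.finger_overhang ahead of it and the grasp point (between the pads) lies 11 mm behind it (r.finger_overhang is the distance from the TCP to the fingertips, in m); z points along the fingers, x is the direction in which the jaws open and shut, and the axes are right-handed (so a half turn about z gives the same grasp; the last joint's range is limited). The gripper opens to 85 mm and grips with 20 to 120 N. Pads are 22 mm wide; open, the fingers measure 114 mm over their backs; the gripper's body (76 mm by 85 mm) begins 54 mm behind the grasp point. The pads swing forward as they close: fully open they stand 13 mm farther back than shut.
Start: joints at [1.529, 0.04, 0.085, 0, -1.615, -0.334], TCP at [0.22, 0.558, 0.239] pointing down, gripper open.
Joint ranges: [-2.56, 2.56], [-1.29, 2.01], [-1.08, 1.49], [-3.29, 1.98], [-2.81, -0.18], [-2.99, 2.99]. Speed limits (rad/s): [2.57, 2.57, 3.01, 3.14, 3.14, 3.14].

## Interface

Orientations are given as a 3x3 rotation matrix whose columns are the frame's x, y, z axes.
In Python, from workcell import status, get_image, get_calibration, order, r gives the robot as it stands.
- The arm moves only by the tool carry_out, never from a script. Its argument "commands" is a list of rows, each an object with "linear": the shift along the world's x, y, z in m, a list of three; "dr": the turn, a rotation vector about the world's x, y, z in degrees, a list of three. In form: [{"linear": [dx, dy, dz], "dr": [wx, wy, wz]}, ...]. A call has 1 to 10 rows; each row is the pose to reach, as a shift and turn from the pose commanded when the call began; what a row does not reach only later rows make up. A row lasts 1/10 s, in which the tool goes at most 50 mm and 8.59 degrees, less where a joint would pass 70% of its speed; a pose out of reach is approached as far as the arm can. A call with a gripper value outside its range is refused whole. "fingers" is the opening, from -1 (shut) to 1 (fully open), set as the call begins (left out, the last holds). The fingers move at their own pace and stop on an object; the grip force is fixed at half the most. Time passes only in rows, so rows that repeat a pose let the fingers close. It gives the time, the measured TCP pose, the force and the opening at its end, in the units of the state.
- status.get_obs(): the state, without advancing time (a new reading comes with each control period).
- get_image(name): name is "scene" or "top" or "wrist"; returns the picture (420x560x3 uint8, blue, green, red); there is no depth.
- get_calibration(name): a dict with "K" (3x3 intrinsics, pixels), "R" (3x3) and "t" (3): a world point X has camera coordinates R X + t. Camera axes: x right, y down, z forward; pixel columns grow to the right and rows downward; lengths in m; the calibration is good to about 2 mm. A picture is of the moment at which its call begins: read the wrist's pose just before it. get_calibration takes no time and is no camera call; for the wrist camera it gives the pose at the moment of the call.
- order.close_job(): hands the job in, once; it reports no verdict.
The state is a dict: "time": time; "qpos": joint angles; "dq": joint speeds; "joint_torque": joint torques, N m; "position": TCP position; "orientation": TCP orientation; "force": force on the tool from outside, world axes, zero at the start; "ft_torque": the same for the moment, N m; "grip_width": finger opening in m.
Only numpy, scipy, OpenCV 4.12 (cv2) and the standard library are available. Lean on these libraries where they do the work, as an engineer would, in place of code of your own. Each camera call takes 0.05 s, during which the arm holds its last target.

## Working session

There is one attempt and no reset: what is moved stays moved. The work goes in short steps, Python scripts to look and compute and a tool call to move; the robot and the scene stay as the last step left them, time stands still between calls to the robot, and variables do not carry over. Pictures are saved under pics/ and viewed, and the job is handed in when it is done.

Besides the shell and the picture viewer there is one more tool, called after "Emit:" by a JSON object that holds its "name" and its "arguments", one argument or row to a line. carry_out: Moves the arm, as the interface text tells. Its arguments: {"type":"object","properties":{"commands":{"type":"array","items":{"type":"object","properties":{"linear":{"type":"array","items":{"type":"number"}},"dr":{"type":"array","items":{"type":"number"}}}}},"fingers":{"type":"number"}},"required":["commands"]}

```bash
mkdir -p pics; ls
python3 - <<'E'
from workcell import status,get_image,get_calibration,r
import cv2
print(status.get_obs()); print(r.finger_overhang)
for n in ("scene","top","wrist"):
    c=get_calibration(n); print(n,c)
    cv2.imwrite(f"pics/{n}0.png",get_image(n))
E
```

```text
pics
{'time': 0.0, 'qpos': array([ 1.52868628e+00,  4.08142141e-02,  8.37472723e-02, -4.66745208e-04,
       -1.61548265e+00, -3.33678154e-01]), 'dq': array([-2.67410178e-04,  8.24268653e-05,  4.31005916e-04, -4.65955245e-04,
        4.28059826e-04,  1.68165496e-03]), 'joint_torque': array([ 5.30840334e-04, -3.68203139e+01,  3.47402930e+01,  6.93200022e+00,
       -5.42964495e-03,  2.05746801e-06]), 'position': array([0.22002124, 0.55785106, 0.23824191]), 'orientation': array([[-3.66986334e-01, -9.30226176e-01, -5.39674495e-04],
       [-9.30224573e-01,  3.66986707e-01, -1.73208985e-03],
       [ 1.80928868e-03, -1.33634827e-04, -9.99998354e-01]]), 'force': array([ 0.33882333,  0.25154535, -0.21206705]), 'ft_torque': array([ 0.0409763 , -0.07591394, -0.00918536]), 'grip_width': 0.08545006541273295}
0.008
scene {'K': array([[393.29963115,   0.        , 276.26985176],
       [  0.        , 393.29963115, 212.27280931],
       [  0.        ,   0.        ,   1.        ]]), 'R': array([[-0.61617827,  0.78754975, -0.00947259],
       [ 0.46556995,  0.35450803, -0.81090609],
       [-0.63527078, -0.50407287, -0.58509964]]), 't': array([ 0.37426043, -0.15207382,  1.32182951])}
top {'K': array([[435.25138923,   0.        , 280.82876133],
       [  0.        , 435.25138923, 210.79682215],
       [  0.        ,   0.        ,   1.        ]]), 'R': array([[-0.01841067, -0.99936288, -0.03057591],
       [-0.98818132,  0.02284228, -0.15157808],
       [ 0.15217993,  0.02742388, -0.98797227]]), 't': array([0.02835192, 0.61579223, 0.8623143 ])}
wrist {'K': array([[297.75537995,   0.        , 284.80340437],
       [  0.        , 297.75537995, 211.79576613],
       [  0.        ,   0.        ,   1.        ]]), 'R': array([[-0.36730192, -0.93009989,  0.00187244],
       [-0.89082999,  0.35237138,  0.28680366],
       [-0.26741584,  0.1036755 , -0.95798756]]), 't': array([ 0.59929344, -0.03625322,  0.37833656])}
```

View pics/scene0.png

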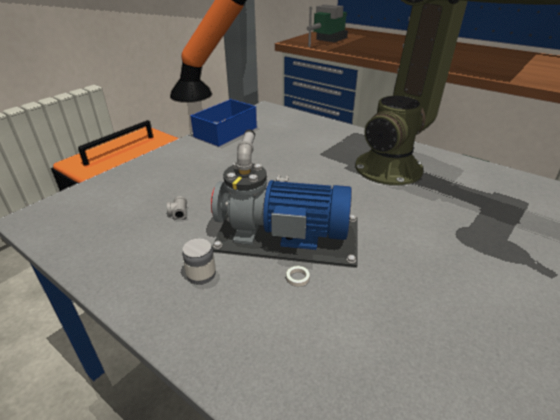

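View pics/top0.png

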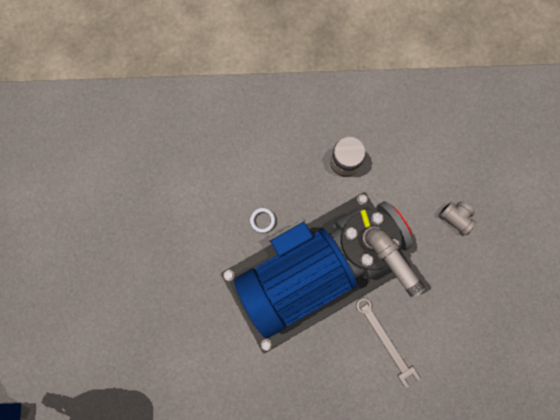

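View pics/wrist0.png

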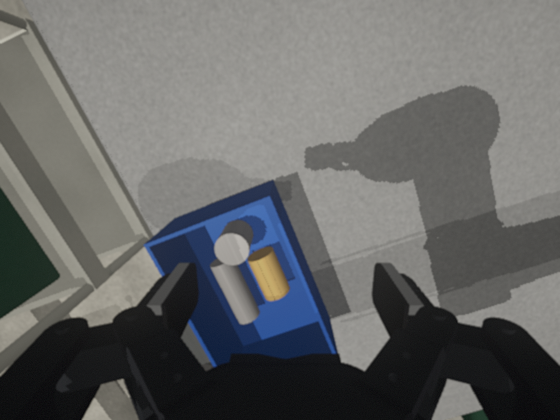

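The pump sits to the robot's right. In the top view the flange is near (372,240), the mark near (366,218) and the outlet end near (418,288). I'll enlarge it to read these more closely.

Run:
```python
import cv2
a=cv2.imread('pics/top0.png')[180:320,320:490]
cv2.imwrite('pics/topc.png',cv2.resize(a,None,fx=4.2,fy=4.2,interpolation=cv2.INTER_CUBIC))
a=cv2.imread('pics/scene0.png')[120:250,190:300]
cv2.imwrite('pics/scenec.png',cv2.resize(a,None,fx=4.5,fy=4.5,interpolation=cv2.INTER_CUBIC))
```

```text
(no output)
```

View pics/topc.png

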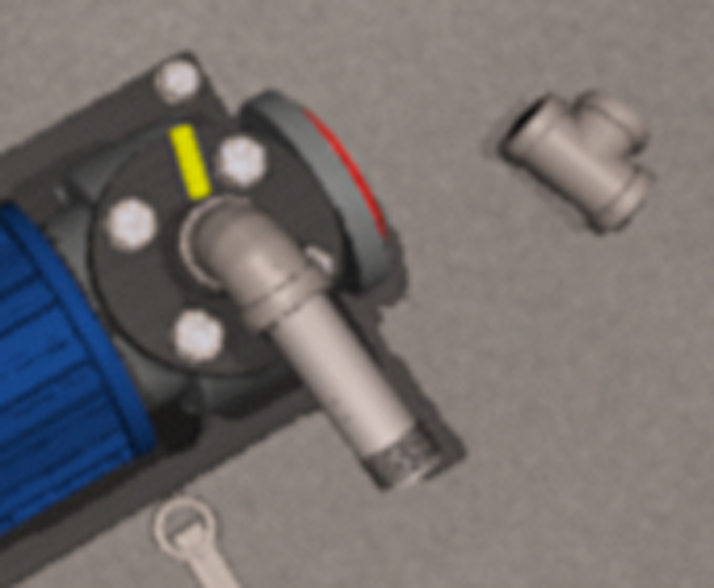

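View pics/scenec.png

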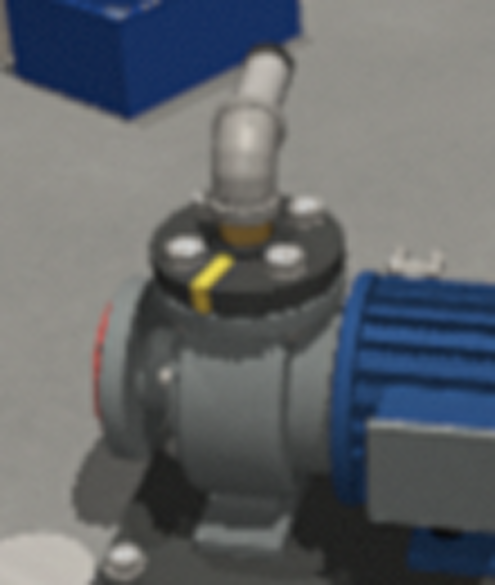

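```bash
cat > h.py <<'E'
import numpy as np
from workcell import get_calibration
def ray(n,u,v,z,c=None):
    c=c or get_calibration(n); R=np.array(c['R']);t=np.array(c['t']).ravel()
    d=R.T@np.linalg.solve(c['K'],[u,v,1]); o=-R.T@t
    return o+d*(z-o[2])/d[2]
def proj(n,X,c=None):
    c=c or get_calibration(n); p=c['K']@(c['R']@np.array(X)+np.array(c['t']).ravel()); return p[:2]/p[2]
E
python3 - <<'E'
from h import *
f=lambda x,y,z: ray('top',320+(x+.5)/4.2-.5,180+(y+.5)/4.2-.5,z)
b=[f(242,157,.188),f(132,219,.188),f(198,332,.188),f(321,260,.188)]
print(np.round(b,4)); C=(b[0]+b[2])/2; print(C,(b[1]+b[3])/2)
m0=f(181,126,.18);m1=f(201,196,.18); print(m0,m1)
dm=m0-m1; print('mark',np.degrees(np.arctan2(dm[1],dm[0])), 'from C',np.degrees(np.arctan2(*(m0-C)[[1,0]])),np.linalg.norm((m0-C)[:2]),np.linalg.norm((m1-C)[:2]))
e=f(405,465,.235);e0=f(290,310,.235);d=e-e0;print('outlet',e,np.degrees(np.arctan2(d[1],d[0])),np.degrees(np.arctan2(*(e-C)[[1,0]])),np.linalg.norm((e-C)[:2]))
# scene: stub ring and mark
g=lambda x,y,z: ray('scene',190+(x+.5)/4.5-.5,120+(y+.5)/4.5-.5,z)
b=[g(184,245,.188),g(284,255,.188),g(306,205,.188)]
print(np.round(b,4)); C2=(b[0]+b[2])/2; print('C2',C2)
a,c=g(205,290,.18),g(222,262,.18); print('mark sc',a,c,np.degrees(np.arctan2(*(a-C2)[[1,0]])))
E
```

```text
[[ 0.5797 -0.1566  0.188 ]
 [ 0.5548 -0.11    0.188 ]
 [ 0.5077 -0.1349  0.188 ]
 [ 0.5362 -0.1867  0.188 ]]
[ 0.5437215  -0.14577751  0.188     ] [ 0.54551746 -0.14835104  0.188     ]
[ 0.59457773 -0.13329215  0.18      ] [ 0.56469954 -0.14024194  0.18      ]
mark 13.094391714820686 from C 13.793482434905767 0.052366403803269845 0.02169609231400409
outlet [ 0.45414286 -0.20283124  0.235     ] -146.0246012407759 -147.50644063866034 0.10620480976262425
[[ 0.58   -0.1554  0.188 ]
 [ 0.5563 -0.1071  0.188 ]
 [ 0.5091 -0.1322  0.188 ]]
C2 [ 0.54453525 -0.14377948  0.188     ]
mark sc [ 0.59694751 -0.12550942  0.18      ] [ 0.57118021 -0.13737974  0.18      ] 19.217725846306855
```

Emit:
{"name": "carry_out", "arguments": {
  "commands": [
    {"linear":[0.2,-0.31,0.1],"dr":[0,0,27]},
    {"linear":[0.2,-0.31,0.1],"dr":[0,0,27]},
    {"linear":[0.2,-0.31,0.1],"dr":[0,0,27]},
    {"linear":[0.2,-0.31,0.1],"dr":[0,0,27]},
    {"linear":[0.2,-0.31,0.1],"dr":[0,0,27]},
    {"linear":[0.2,-0.31,0.1],"dr":[0,0,27]},
    {"linear":[0.2,-0.31,0.1],"dr":[0,0,27]},
    {"linear":[0.2,-0.31,0.1],"dr":[0,0,27]}
  ],
  "fingers": 1
}}

```text
time: 0.95
position: [0.4213, 0.2456, 0.3407]
orientation: [[0.094, -0.996, 0.001], [-0.996, -0.094, 0.001], [-0.001, -0.002, -1.0]]
force: [-0.4, 0.4, 0.3]
grip_width: 0.0852
```

Emit:
{"name": "carry_out", "arguments": {
  "commands": [
    {"linear":[0.056,-0.435,0],"dr":[0,0,27.5]},
    {"linear":[0.056,-0.435,0],"dr":[0,0,27.5]},
    {"linear":[0.056,-0.435,0],"dr":[0,0,27.5]},
    {"linear":[0.056,-0.435,0],"dr":[0,0,27.5]},
    {"linear":[0.056,-0.435,0],"dr":[0,0,27.5]},
    {"linear":[0.056,-0.435,0],"dr":[0,0,27.5]},
    {"linear":[0.056,-0.435,0],"dr":[0,0,27.5]},
    {"linear":[0.056,-0.435,0],"dr":[0,0,27.5]},
    {"linear":[0.056,-0.435,0],"dr":[0,0,27.5]},
    {"linear":[0.056,-0.435,0],"dr":[0,0,27.5]}
  ]
}}

```text
time: 1.95
position: [0.4755, -0.1916, 0.3378]
orientation: [[0.538, -0.843, -0.003], [-0.843, -0.538, -0.001], [-0.001, 0.003, -1.0]]
force: [-0.2, 0.2, -0.5]
grip_width: 0.0858
```

Run:
```python
from h import *
from workcell import *
import cv2
o=status.get_obs();print(np.round(o['position'],4),np.round(o['orientation'],3),np.round(o['qpos'],2))
c=get_calibration('wrist'); im=get_image('wrist'); cv2.imwrite('pics/w1.png',im); np.savez('w1.npz',**c)
print(-np.array(c['R']).T@np.array(c['t']))
cv2.imwrite('pics/w1b.png',cv2.resize(im,(800,600),interpolation=cv2.INTER_CUBIC))
```

```text
[ 0.4755 -0.1916  0.3378] [[ 0.538 -0.843 -0.003]
 [-0.843 -0.538 -0.001]
 [-0.001  0.003 -1.   ]] [ 0.01 -0.16  0.08  0.   -1.81  2.13]
[ 0.53844038 -0.15242556  0.47095077]
```

View pics/w1b.png

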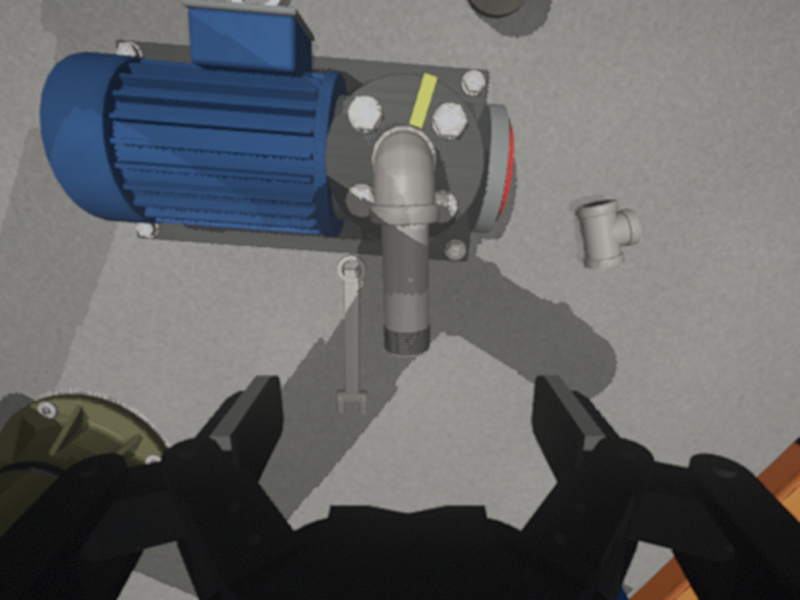

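The wrist view shows the mark at about (429,75) to (417,125), the bolts around (406,159), and the outlet pipe going down to (407,350), about in line with the gripper. Now I'll work out the positions.

```bash
cat >> h.py <<'E'
import cv2
def yellow(im,n,c,z=.18):
    h=cv2.cvtColor(im,cv2.COLOR_BGR2HSV); m=cv2.inRange(h,(22,120,90),(38,255,255))
    n_,l,s,ce=cv2.connectedComponentsWithStats(m); k=1+np.argmax(s[1:,4]); v,u=np.where(l==k)
    P=np.array([ray(n,a,b,z,c)[:2] for a,b in zip(u,v)])
    return s[k],P
def fitline(P):
    m=P.mean(0); w=np.linalg.svd(P-m)[2][0]; return m,w,((P-m)@w).min(),((P-m)@w).max()
ang=lambda d: np.degrees(np.arctan2(d[1],d[0]))
E
python3 - <<'E'
from h import *
c=dict(np.load('w1.npz')); im=cv2.imread('pics/w1.png')
f=lambda x,y,z: ray('',(x+.5)*.7-.5,(y+.5)*.7-.5,z,c)
b=np.array([f(366,113,.188),f(450,119,.188),f(361,196,.188),f(447,204,.188)]);print(b)
C=b.mean(0);print('C',C)
s,P=yellow(im,'wrist',c);print(s);m,w,a,e=fitline(P);print('mark line',m,ang(w),a,e,'from C',ang(m-C[:2]),np.linalg.norm(m-C[:2]))
c2=get_calibration('top');s,P=yellow(cv2.imread('pics/top0.png'),'top',c2);print(s);m,w,a,e=fitline(P);print('top',m,ang(w),a,e,'from C',ang(m-C[:2]))
p=f(405,240,.231);q=f(407.5,340,.231);print('pipe',p,q,ang(q-p),ang(q-C),np.linalg.norm((q-C)[:2]))
E
```

```text
[[ 0.55487255 -0.11190752  0.188     ]
 [ 0.57974167 -0.15716779  0.188     ]
 [ 0.51079636 -0.13457915  0.188     ]
 [ 0.53651617 -0.18422866  0.188     ]]
C [ 0.54548169 -0.14697078  0.188     ]Traceback (most recent call last):
  File "<stdin>", line 6, in <module>
  File "h.py", line 12, in yellow
    n_,l,s,ce=cv2.connectedComponentsWithStats(m); k=1+np.argmax(s[1:,4]); v,u=np.where(l==k)
                                                       ~~~~~~~~~^^^^^^^^^
    return _wrapfunc(a, 'argmax', axis=axis, out=out, **kwds)
    return bound(*args, **kwds)
ValueError: attempt to get argmax of an empty sequence
```

```bash
sed -i 's/(22,120,90),(38,255,255)/(24,75,90),(40,255,255)/' h.py
python3 - <<'E'
from h import *
c=dict(np.load('w1.npz')); im=cv2.imread('pics/w1.png'); print(cv2.cvtColor(im,cv2.COLOR_BGR2HSV)[70,296])
f=lambda x,y,z: ray('',(x+.5)*.7-.5,(y+.5)*.7-.5,z,c)
C=np.array([.5450,-.1465,.188])
s,P=yellow(im,'wrist',c);print(s);m,w,a,e=fitline(P);print('mark line',m,ang(w),a,e,'from C',ang(m-C[:2]),np.linalg.norm(m-C[:2]))
c2=get_calibration('top');s,P=yellow(cv2.imread('pics/top0.png'),'top',c2);print(s);m,w,a,e=fitline(P);print('top',m,ang(w),a,e,'from C',ang(m-C[:2]))
p=f(405,240,.231);q=f(407.5,340,.231);print('pipe',p,q,ang(q-p),ang(q-C),np.linalg.norm((q-C)[:2]))
E
```

```text
[ 31 114 197]
[287  51  19  39 382]
mark line [ 0.58076047 -0.13690191] -165.20068223437798 -0.015280067270734414 0.015801518317804533 from C 15.024071691301614 0.037026129589501744
[360 209  11  19 119]
top [ 0.57947374 -0.13639249] -165.12404395444034 -0.016312210601122864 0.0167284655470646 from C 16.340852770529235
pipe [ 0.50763385 -0.17055076  0.231     ] [ 0.45735882 -0.20434749  0.231     ] -146.0895449144717 -146.57322392583177 0.10501099286018847
```

Emit:
{"name": "carry_out", "arguments": {
  "commands": [
    {"linear":[0.001,0,-0.04],"dr":[0,0,1.2]},
    {"linear":[0.001,0,-0.08],"dr":[0,0,1.2]},
    {"linear":[0.001,0,-0.1],"dr":[0,0,1.2]},
    {"linear":[0.001,0,-0.116],"dr":[0,0,1.2]},
    {"linear":[0.001,0,-0.116],"dr":[0,0,1.2]}
  ]
}}

```text
time: 2.5
position: [0.4763, -0.1855, 0.2207]
orientation: [[0.563, -0.827, -0.004], [-0.827, -0.563, 0.001], [-0.003, 0.003, -1.0]]
force: [-0.1, -0.2, 0.5]
grip_width: 0.0856
```

Run:
```python
from h import *
from workcell import *
o=status.get_obs();print(np.round(o['position'],4),np.round(o['orientation'],3),np.round(o['qpos'],2))
im=get_image('wrist'); cv2.imwrite('pics/w2.png',im)
```

```text
[ 0.4763 -0.1855  0.2207] [[ 0.563 -0.827 -0.004]
 [-0.827 -0.563  0.001]
 [-0.003  0.003 -1.   ]] [ 0.02 -0.2  -0.17 -0.   -1.6   2.15]
```

View pics/w2.png

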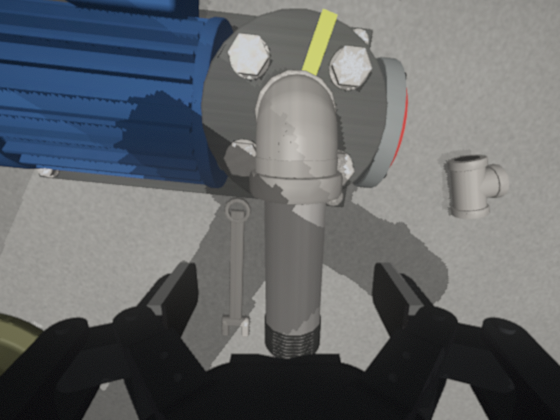

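The gripper straddles the pipe: pipe centre is at column 295 and jaw midpoint at about 286. I won't clamp it, because an off-centre grip could back the thread off. Instead I'll narrow the jaws and push with the trailing finger only.

Emit:
{"name": "carry_out", "arguments": {
  "commands": [
    {"linear":[0,0,0],"dr":[0,0,-0.5]},
    {"linear":[0,0,0],"dr":[0,0,-0.5]},
    {"linear":[0,0,0],"dr":[0,0,-0.5]},
    {"linear":[0,0,0],"dr":[0,0,-0.5]},
    {"linear":[0,0,0],"dr":[0,0,-0.5]}
  ],
  "fingers": 0.05
}}

```text
time: 3.05
position: [0.4773, -0.1869, 0.2235]
orientation: [[0.554, -0.832, 0.0], [-0.832, -0.554, -0.0], [0.0, -0.0, -1.0]]
force: [0.4, 0.2, 0.8]
grip_width: 0.0451
```

Run:
```python
from h import *
from workcell import *
o=status.get_obs();print(np.round(o['position'],4),np.round(o['orientation'],3),o['grip_width'],o['force'])
im=get_image('wrist'); cv2.imwrite('pics/w3.png',im)
C=np.array([.545,-.1465]); d=o['position'][:2]-C; print('r',np.hypot(*d),ang(d))
lead=o['grip_width']/2-.0135; L=np.hypot(*d); r=np.sqrt(L*L-lead**2); print('pipe angle at contact would be',ang(d)+np.degrees(np.arctan2(lead,r)),'yaw',ang(o['orientation'][:,0])-90)
for a in range(6,66,6):
    t=np.radians(-a); R=np.array([[np.cos(t),-np.sin(t)],[np.sin(t),np.cos(t)]]); print(a,np.round(R@d-d,4))
```

```text
[ 0.4773 -0.1869  0.2235] [[ 0.554 -0.832  0.   ]
 [-0.832 -0.554 -0.   ]
 [ 0.    -0.    -1.   ]] 0.04514034431480167 [0.37784134 0.18358358 0.81792578]
r 0.07887535924946242 -149.18610875806039
pipe angle at contact would be -142.58284506624986 yaw -146.33551209303639
6 [-0.0039  0.0073]
12 [-0.0069  0.015 ]
18 [-0.0092  0.0229]
24 [-0.0106  0.031 ]
30 [-0.0111  0.0393]
36 [-0.0108  0.0475]
42 [-0.0096  0.0557]
48 [-0.0076  0.0637]
54 [-0.0048  0.0715]
60 [-0.0011  0.0789]
```

View pics/w3.png

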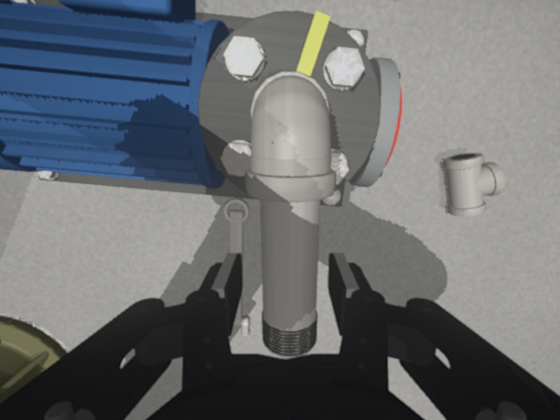

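```bash
cat > tab.py <<'E'
import sys
from h import *
from workcell import status
def tab(angs,shift=0.,C=np.array([.545,-.1465])):
    o=status.get_obs(); d=o['position'][:2]-C; y=ang(o['orientation'][:,0])-90
    n=np.array([np.sin(np.radians(y)),-np.cos(np.radians(y))]); d2=d+shift*n
    for a in angs:
        t=np.radians(-a); R=np.array([[np.cos(t),-np.sin(t)],[np.sin(t),np.cos(t)]]); print(a,np.round(R@d2-d,4))
E
python3 -c "
from tab import *
tab([0]+list(range(6,60,6)),.005)"
```

```text
0 [-0.0028  0.0042]
6 [-0.0062  0.0117]
12 [-0.0088  0.0196]
18 [-0.0105  0.0277]
24 [-0.0114  0.036 ]
30 [-0.0114  0.0443]
36 [-0.0106  0.0526]
42 [-0.0089  0.0607]
48 [-0.0064  0.0686]
54 [-0.003   0.0762]
```

Emit:
{"name": "carry_out", "arguments": {
  "commands": [
    {"linear":[-0.0028,0.0042,-0.003],"dr":[0,0,0]},
    {"linear":[-0.0062,0.0117,-0.003],"dr":[0,0,-6]},
    {"linear":[-0.0088,0.0196,-0.003],"dr":[0,0,-12]},
    {"linear":[-0.0105,0.0277,-0.003],"dr":[0,0,-18]},
    {"linear":[-0.0114,0.036,-0.003],"dr":[0,0,-24]},
    {"linear":[-0.0114,0.0443,-0.003],"dr":[0,0,-30]},
    {"linear":[-0.0114,0.0443,-0.003],"dr":[0,0,-30]}
  ]
}}

```text
time: 3.8
position: [0.4653, -0.1432, 0.2201]
orientation: [[0.061, -0.998, -0.001], [-0.998, -0.061, -0.003], [0.002, 0.001, -1.0]]
force: [0.3, -5.7, -1.2]
grip_width: 0.0449
```

Run:
```python
from tab import *
from workcell import *
o=status.get_obs();print(np.round(o['position'],4),np.round(o['orientation'],3),o['grip_width'],o['force'],o['qpos'])
d=o['position'][:2]-[.545,-.1465];y=ang(o['orientation'][:,0])-90;print('yaw',y,'lead',ang(d)-y,np.hypot(*d))
im=get_image('wrist'); cv2.imwrite('pics/w4.png',im)
tab(range(6,66,6))
```

```text
[ 0.4653 -0.1432  0.2201] [[ 0.061 -0.998 -0.001]
 [-0.998 -0.061 -0.003]
 [ 0.002  0.001 -1.   ]] 0.044943623213140785 [ 0.32309745 -5.6771036  -1.18110038] [ 0.11869414 -0.267503   -0.23333981  0.00242014 -1.60583213  1.51276005]
yaw -176.52930596480485 lead 354.17856951080716 0.07976976106686182
6 [0.0008 0.0083]
12 [0.0024 0.0165]
18 [0.0049 0.0245]
24 [0.0082 0.0322]
30 [0.0123 0.0394]
36 [0.0171 0.0463]
42 [0.0226 0.0525]
48 [0.0288 0.0582]
54 [0.0355 0.0632]
60 [0.0427 0.0675]
```

View pics/w4.png

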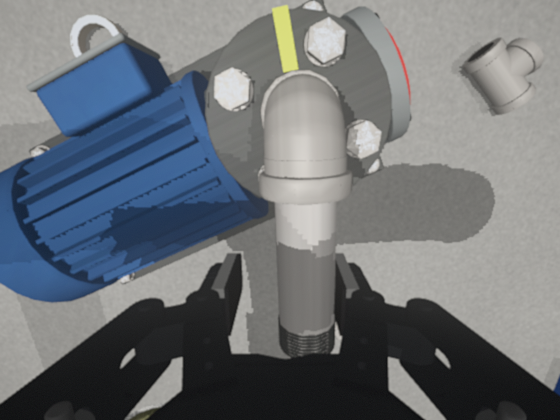

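The right pad now rests on the pipe, which has turned about 30°. I'll carry on round the arc.

Emit:
{"name": "carry_out", "arguments": {
  "commands": [
    {"linear":[0.0008,0.0083,0],"dr":[0,0,-6]},
    {"linear":[0.0024,0.0165,0],"dr":[0,0,-12]},
    {"linear":[0.0049,0.0245,0],"dr":[0,0,-18]},
    {"linear":[0.0082,0.0322,0],"dr":[0,0,-24]},
    {"linear":[0.0123,0.0394,0],"dr":[0,0,-30]},
    {"linear":[0.0171,0.0463,0],"dr":[0,0,-36]},
    {"linear":[0.0226,0.0525,0],"dr":[0,0,-42]},
    {"linear":[0.0288,0.0582,0],"dr":[0,0,-48]},
    {"linear":[0.0355,0.0632,0],"dr":[0,0,-54]},
    {"linear":[0.0427,0.0675,0],"dr":[0,0,-60]}
  ]
}}

```text
time: 4.85
position: [0.5068, -0.0771, 0.2196]
orientation: [[-0.836, -0.549, -0.005], [-0.549, 0.836, -0.004], [0.007, -0.001, -1.0]]
force: [-4.1, -9.6, -1.8]
grip_width: 0.0449
```

```bash
cat > st.py <<'E'
import sys
from tab import *
from workcell import *
o=status.get_obs();print(o['time'],np.round(o['position'],4),np.round(o['force'],1),np.round(o['qpos'],2))
d=o['position'][:2]-[.545,-.1465];y=ang(o['orientation'][:,0])-90;print('yaw',y,'lead',ang(d)-y,np.hypot(*d), 'tilt',np.round(o['orientation'][:,2],3))
c=get_calibration('wrist');im=get_image('wrist'); cv2.imwrite('pics/%s.png'%sys.argv[1],im); np.savez(sys.argv[1],**c)
tab(range(6,66,6))
E
python3 st.py w5
```

```text
4.85 [ 0.5068 -0.0771  0.2196] [-4.1 -9.6 -1.8] [ 0.24 -0.19 -0.17  0.   -1.6   0.34]
yaw -236.6707688013852 lead 355.53542985379113 0.0792271161478589 tilt [-0.005 -0.004 -1.   ]
6 [0.0075 0.0035]
12 [0.0154 0.0063]
18 [0.0235 0.0082]
24 [0.0317 0.0092]
30 [0.04   0.0094]
36 [0.0483 0.0087]
42 [0.0565 0.0071]
48 [0.0645 0.0047]
54 [0.0721 0.0015]
60 [ 0.0794 -0.0026]
```

View pics/w5.png

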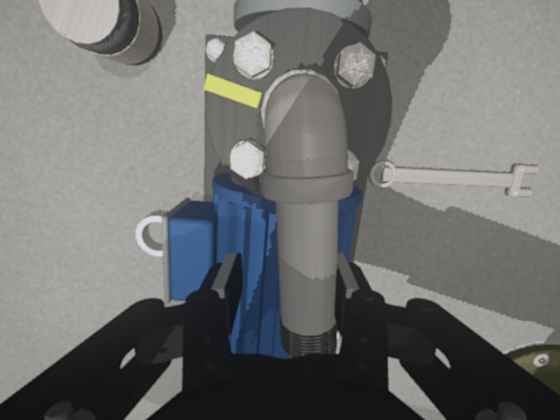

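Emit:
{"name": "carry_out", "arguments": {
  "commands": [
    {"linear":[0.008,0.004,0],"dr":[0,0,-6]},
    {"linear":[0.016,0.0066,0],"dr":[0,0,-12]},
    {"linear":[0.0243,0.0084,0],"dr":[0,0,-18]},
    {"linear":[0.0326,0.0094,0],"dr":[0,0,-24]},
    {"linear":[0.041,0.0095,0],"dr":[0,0,-30]},
    {"linear":[0.0493,0.0087,0],"dr":[0,0,-36]},
    {"linear":[0.0575,0.0069,0],"dr":[0,0,-42]},
    {"linear":[0.0655,0.0043,0],"dr":[0,0,-48]},
    {"linear":[0.0731,0.001,0],"dr":[0,0,-54]},
    {"linear":[0.0803,-0.0032,0],"dr":[0,0,-60]}
  ]
}}

```text
time: 5.9
position: [0.586, -0.0793, 0.2188]
orientation: [[-0.894, 0.448, -0.009], [0.448, 0.894, -0.002], [0.007, -0.005, -1.0]]
force: [-11.1, -0.5, -0.6]
grip_width: 0.0451
```

```bash
python3 st.py w6
```

```text
5.9 [ 0.586  -0.0793  0.2188] [-11.1  -0.5  -0.6] [ 0.2   0.02  0.03 -0.   -1.59 -0.67]
yaw 63.38906813806577 lead -4.7415397025197805 0.07872417512099038 tilt [-0.009 -0.002 -1.   ]
6 [ 0.0068 -0.0047]
12 [ 0.013  -0.0102]
18 [ 0.0186 -0.0162]
24 [ 0.0236 -0.0228]
30 [ 0.0279 -0.0299]
36 [ 0.0314 -0.0374]
42 [ 0.0341 -0.0452]
48 [ 0.0359 -0.0532]
54 [ 0.0369 -0.0614]
60 [ 0.0371 -0.0697]
```

View pics/w6.png

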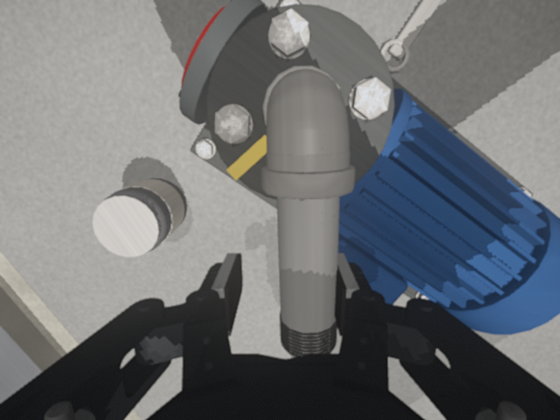

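Emit:
{"name": "carry_out", "arguments": {
  "commands": [
    {"linear":[0.0068,-0.0047,0],"dr":[0,0,-6]},
    {"linear":[0.013,-0.0102,0],"dr":[0,0,-12]},
    {"linear":[0.0186,-0.0162,0],"dr":[0,0,-18]},
    {"linear":[0.0236,-0.0228,0],"dr":[0,0,-24]},
    {"linear":[0.0279,-0.0299,0],"dr":[0,0,-30]},
    {"linear":[0.0314,-0.0374,0],"dr":[0,0,-36]},
    {"linear":[0.0314,-0.0374,0],"dr":[0,0,-36]},
    {"linear":[0.0314,-0.0374,0],"dr":[0,0,-36]}
  ]
}}

```text
time: 6.75
position: [0.6188, -0.1151, 0.219]
orientation: [[-0.464, 0.886, -0.004], [0.886, 0.464, 0.001], [0.003, -0.003, -1.0]]
force: [-4.0, 2.1, -1.1]
grip_width: 0.0449
```

```bash
python3 st.py w7
python3 - <<'E'
from h import *
from workcell import *
im=cv2.imread('pics/w7.png'); cv2.imwrite('pics/w7b.png',cv2.resize(im[0:400,100:500],None,fx=1.5,fy=1.5,interpolation=cv2.INTER_CUBIC))
t=get_image('top'); cv2.imwrite('pics/top7.png',t); cv2.imwrite('pics/top7c.png',cv2.resize(t[160:300,300:480],None,fx=4,fy=4,interpolation=cv2.INTER_CUBIC))
E
```

```text
6.75 [ 0.6188 -0.1151  0.219 ] [-4.   2.1 -1.1] [ 0.13  0.12  0.13 -0.   -1.59 -1.22]
yaw 27.670438176925714 lead -4.638927743022073 0.08024319585356778 tilt [-0.004  0.001 -1.   ]
6 [ 0.0029 -0.0079]
12 [ 0.0049 -0.0161]
18 [ 0.0061 -0.0244]
24 [ 0.0064 -0.0328]
30 [ 0.0058 -0.0412]
36 [ 0.0044 -0.0495]
42 [ 0.002  -0.0575]
48 [-0.0011 -0.0653]
54 [-0.005  -0.0728]
60 [-0.0097 -0.0798]
```

View pics/w7b.png

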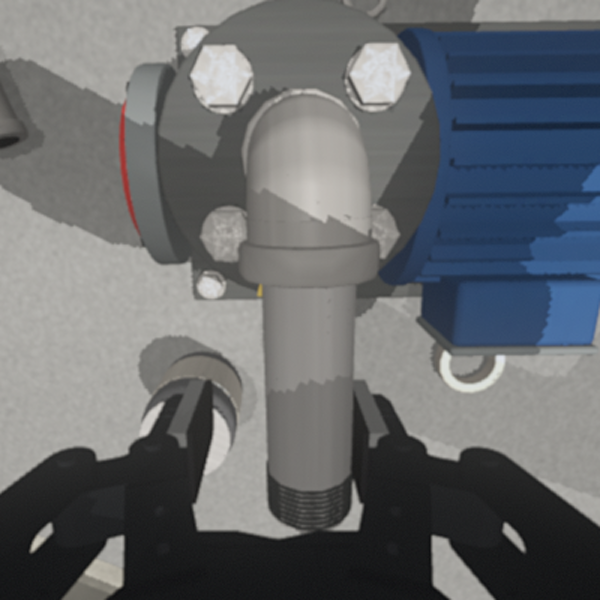

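View pics/top7c.png

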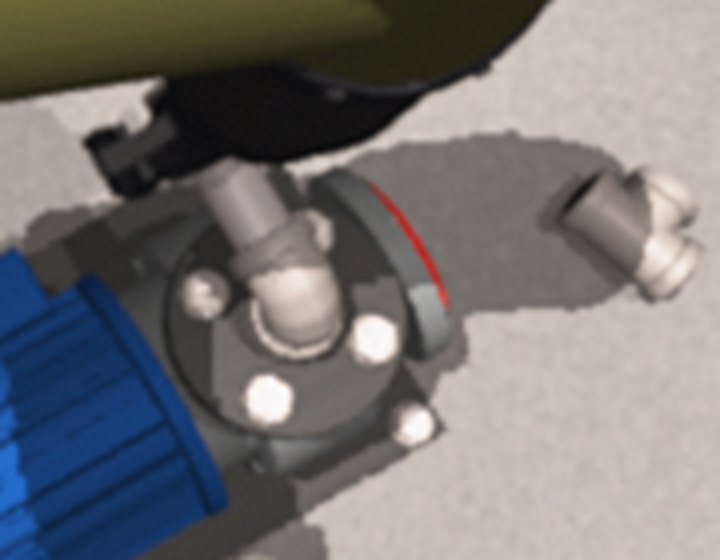

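```bash
cat > pipe.py <<'E'
from h import *
def pipe(name,L,Rr,v0,v1,show=True):
    """L,Rr: (u at v0, u at v1) rough left and right edges in full image; refine with gradients"""
    c=dict(np.load(name+'.npz')); g=cv2.GaussianBlur(cv2.cvtColor(cv2.imread('pics/%s.png'%name),cv2.COLOR_BGR2GRAY).astype(float),(3,3),0)
    gx=np.abs(cv2.Sobel(g,cv2.CV_64F,1,0)); N=[]
    for E in (L,Rr):
        pts=[]
        for v in range(v0,v1+1):
            u=E[0]+(E[1]-E[0])*(v-v0)/(v1-v0); a=int(round(u))-4; s=gx[v,a:a+9]; k=s.argmax()
            if 0<k<8 and s[k]>15:
                den=s[k-1]-2*s[k]+s[k+1]; pts.append((a+k+.5*(s[k-1]-s[k+1])/den,v))
        pts=np.array(pts)
        for _ in range(4):
            p=np.polyfit(pts[:,1],pts[:,0],1); res=pts[:,0]-np.polyval(p,pts[:,1]); pts=pts[np.abs(res)<max(1.5*res.std(),.3)]
        rays=[c['R'].T@np.linalg.solve(c['K'],[np.polyval(p,v),v,1]) for v in (v0,v1)]
        n=np.cross(*rays); N.append(n/np.linalg.norm(n)); print(len(pts),res.std(),np.polyval(p,[v0,v1]))
    d=np.cross(*N); o=-c['R'].T@c['t'].ravel()
    d/=np.linalg.norm(d)
    # axis: bisecting plane & radius
    print('dir',np.round(d,4),'angle',ang(d),ang(-d))
    # axis point: n.(X-o)=±r both inside
    s=-np.sign(N[0]@N[1]); h=N[0]*1
    M=np.array([N[0],N[1],d]); 
    for sg in ((1,-1),(-1,1)):
        X=o+np.linalg.solve(M,[.0135*sg[0],.0135*sg[1],0]); 
        if X[2]<o[2]: 
            C=np.array([.545,-.1465]); dd=d[:2]/np.hypot(*d[:2]); e=C-X[:2]; print('axis z',X[2],'miss of C',e[0]*dd[1]-e[1]*dd[0])
E
python3 - <<'E'
from pipe import *
pipe('w1',((382+.5)*.7,(385)*.7),(428.5*.7,430.5*.7),165,225)
pipe('w7',(100+263/1.5,100+269/1.5),(100+356/1.5,100+352/1.5),200,305)
pipe('w6',(278,281),(338,337),200,320)
for n in ('w1','w5','w6'):
    c=dict(np.load(n+'.npz')); s,P=yellow(cv2.imread('pics/%s.png'%n),'',c); m,w,a,e=fitline(P); print(n,s,'mark',m,ang(w),ang(-w),a,e,ang(m-[.545,-.1465]))
E
```

```text
46 0.9167691305952751 [265.94454708 271.4680561 ]
26 0.14907403123963045 [298.71029345 301.21430044]
dir [-0.7973 -0.5812 -0.1625] angle -143.90892744962485 36.09107255037515
axis z 0.2360156531775273 miss of C -0.003352938310150889
99 0.11109237767843051 [274.12207339 277.91153213]
82 0.09122728851506852 [336.74766167 333.85255687]
dir [ 0.8741  0.4856 -0.0088] angle 29.053119849381076 -150.94688015061894
axis z 0.22736899427132892 miss of C 0.0006819051402422944
103 0.13167312658167657 [276.12135544 280.22328373]
93 0.10611738062093494 [339.13989624 333.8547357 ]
dir [ 0.4266  0.9015 -0.0726] angle 64.67662885052857 -115.32337114947144
axis z 0.23063309786163994 miss of C 0.001404553444630393
w1 [287  51  19  39 382] mark [ 0.58076047 -0.13690191] -165.20068223437798 14.79931776562204 -0.015280067270734414 0.015801518317804533 15.024071691301614
w5 [204  74  58  34 974] mark [ 0.58044193 -0.1369149 ] -165.43870093199857 14.561299068001436 -0.015309721746737524 0.015419609654861405 15.133352101445652
w6 [230 137  36  35 356] mark [ 0.57939736 -0.13751097] 16.04493417904408 -163.95506582095592 -0.01284604196847354 0.013649654688282149 14.645525034335247
```

Emit:
{"name": "carry_out", "arguments": {
  "commands": [
    {"linear":[0.0016,-0.0039,0],"dr":[0,0,-3]},
    {"linear":[0.0029,-0.0079,0],"dr":[0,0,-6]},
    {"linear":[0.0037,-0.0106,0],"dr":[0,0,-8]},
    {"linear":[0.0044,-0.0134,0],"dr":[0,0,-10]},
    {"linear":[0.0049,-0.0154,0],"dr":[0,0,-11.5]},
    {"linear":[0.0049,-0.0154,0],"dr":[0,0,-11.5]},
    {"linear":[0.0049,-0.0154,0],"dr":[0,0,-11.5]}
  ]
}}

```text
time: 7.55
position: [0.624, -0.13, 0.2192]
orientation: [[-0.279, 0.96, -0.003], [0.96, 0.279, 0.001], [0.002, -0.003, -1.0]]
force: [-4.6, 3.7, -0.9]
grip_width: 0.045
```

```bash
python3 st.py w8
python3 - <<'E'
from pipe import *
pipe('w8',(100+263/1.5,100+269/1.5),(100+356/1.5,100+352/1.5),200,305)
from workcell import *
t=get_image('scene'); cv2.imwrite('pics/sc8.png',cv2.resize(t[120:250,190:320],None,fx=4.5,fy=4.5,interpolation=cv2.INTER_CUBIC))
E
```

```text
7.55 [ 0.624  -0.13    0.2192] [-4.6  3.7 -0.9] [ 0.11  0.14  0.16 -0.   -1.59 -1.39]
yaw 16.214468581207072 lead -4.448769800426554 0.08073716115567611 tilt [-0.003  0.001 -1.   ]
6 [ 0.0013 -0.0084]
12 [ 0.0017 -0.0168]
18 [ 0.0012 -0.0252]
24 [-0.0001 -0.0336]
30 [-0.0023 -0.0417]
36 [-0.0054 -0.0496]
42 [-0.0093 -0.0571]
48 [-0.0139 -0.0642]
54 [-0.0192 -0.0707]
60 [-0.0252 -0.0767]
67 0.10422322791848718 [273.80746647 278.87469622]
85 0.13266607805750127 [336.34738877 334.14598236]
dir [ 0.9495  0.3119 -0.0333] angle 18.186648030061416 -161.8133519699386
axis z 0.22826420160240254 miss of C 0.00047392075035511275
```

View pics/sc8.png

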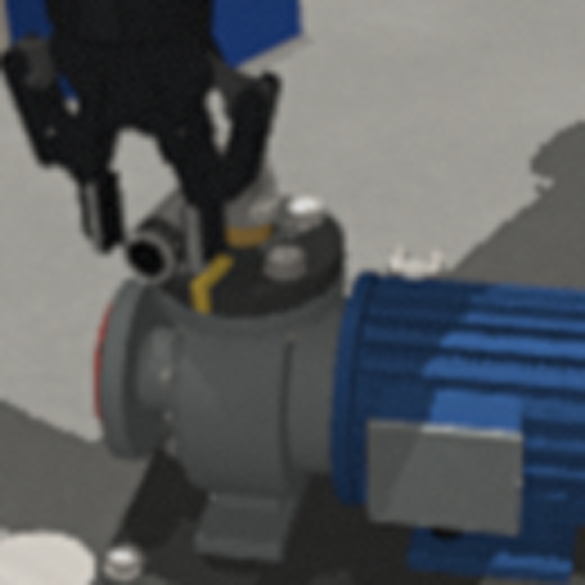

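View pics/w8.png

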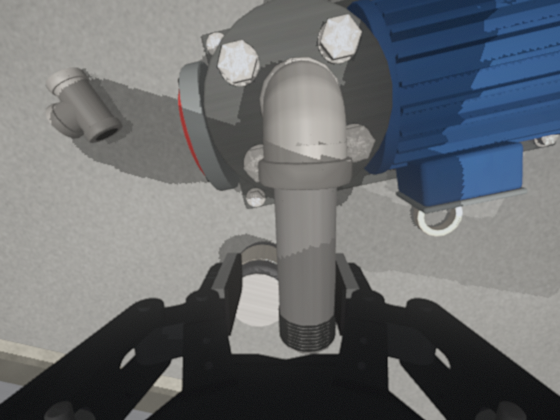

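Fit gives the pipe at about 18°, and the mark averages 14.7°. I'll push 2° more, then back off, lift and measure without the fingers in the way.

Emit:
{"name": "carry_out", "arguments": {
  "commands": [
    {"linear":[0.0003,-0.0014,0],"dr":[0,0,-1]},
    {"linear":[0.0005,-0.0028,0],"dr":[0,0,-2]},
    {"linear":[0.0005,-0.0028,0],"dr":[0,0,-2]},
    {"linear":[0.0005,-0.0028,0],"dr":[0,0,-2]},
    {"linear":[-0.001,0.004,0],"dr":[0,0,-2]},
    {"linear":[-0.001,0.004,0],"dr":[0,0,-2]},
    {"linear":[-0.001,0.004,0.04],"dr":[0,0,-2]},
    {"linear":[-0.001,0.004,0.08],"dr":[0,0,-2]},
    {"linear":[-0.001,0.004,0.12],"dr":[0,0,-2]},
    {"linear":[-0.001,0.004,0.12],"dr":[0,0,-2]}
  ]
}}

```text
time: 8.65
position: [0.6251, -0.1282, 0.3483]
orientation: [[-0.244, 0.97, 0.012], [0.97, 0.244, -0.002], [-0.005, 0.011, -1.0]]
force: [-0.6, 0.6, 1.0]
grip_width: 0.0447
```

```bash
python3 st.py w9
python3 - <<'E'
from h import *
from workcell import *
im=cv2.imread('pics/w9.png'); cv2.imwrite('pics/w9b.png',cv2.resize(im,(800,600),interpolation=cv2.INTER_CUBIC))
E
```

```text
8.65 [ 0.6251 -0.1282  0.3483] [-0.6  0.6  1. ] [ 0.11  0.17  0.43  0.   -1.81 -1.44]
yaw 14.10669055109463 lead -1.2070167392260718 0.08214731377704569 tilt [ 0.012 -0.002 -1.   ]
6 [ 0.0015 -0.0085]
12 [ 0.0022 -0.017 ]
18 [ 0.0019 -0.0256]
24 [ 0.0008 -0.0342]
30 [-0.0012 -0.0425]
36 [-0.0041 -0.0506]
42 [-0.0079 -0.0584]
48 [-0.0124 -0.0657]
54 [-0.0176 -0.0725]
60 [-0.0236 -0.0787]
```

View pics/w9b.png

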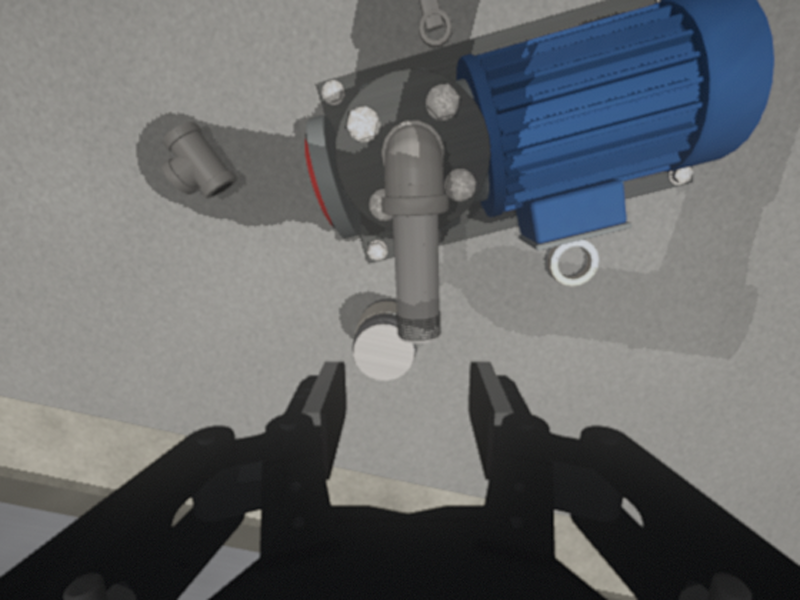

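Run:
```python
from pipe import *
pipe('w9',(276.5,279.5),(306.5,308),154,222)
c=dict(np.load('w9.npz'))
f=lambda x,y,z: ray('',(x+.5)*.7-.5,(y+.5)*.7-.5,z,c)
b=np.array([f(443,101,.188),f(460,186,.188),f(363,124,.188),f(381,205,.188)]);print(b.round(4),b.mean(0))
p=f(416.5,222,.231);q=f(419,316,.231);print(ang(q-p),ang(q-b.mean(0)))
im=cv2.imread('pics/w9.png')[65:245,210:350]; cv2.imwrite('pics/w9c.png',cv2.resize(im,None,fx=3.3,fy=3.3,interpolation=cv2.INTER_CUBIC))
```

```text
42 0.19531528398438328 [274.98547378 277.08849829]
62 0.13864804785957371 [305.90347723 307.67441275]
dir [0.9305 0.2654 0.2524] angle 15.920395975716735 -164.07960402428327
axis z 0.22658957641505584 miss of C 0.0007375984638786741
[[ 0.5082 -0.1357  0.188 ]
 [ 0.5551 -0.111   0.188 ]
 [ 0.5335 -0.1816  0.188 ]
 [ 0.5799 -0.1591  0.188 ]] [ 0.54413958 -0.14684922  0.188     ]
16.005296119411557 16.85758723435458
```

View pics/w9c.png

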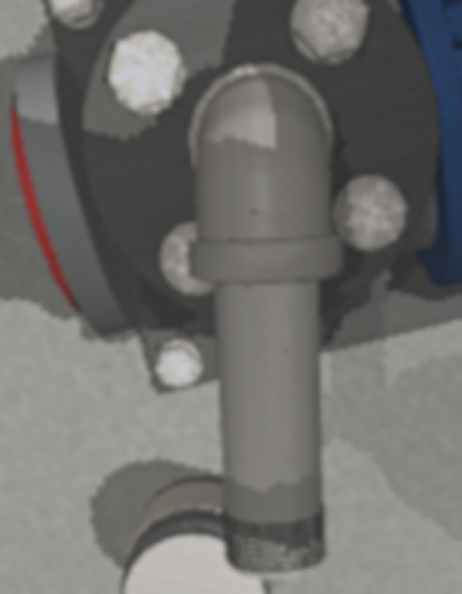

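The pipe fits at about 16.0°. I'll clear the arm so the fixed cameras can see both the pipe and the mark.

Emit:
{"name": "carry_out", "arguments": {
  "commands": [
    {"linear":[-0.1,0.3,0.03],"dr":[0,0,0]},
    {"linear":[-0.1,0.3,0.03],"dr":[0,0,0]},
    {"linear":[-0.1,0.3,0.03],"dr":[0,0,0]},
    {"linear":[-0.1,0.3,0.03],"dr":[0,0,0]},
    {"linear":[-0.1,0.3,0.03],"dr":[0,0,0]},
    {"linear":[-0.1,0.3,0.03],"dr":[0,0,0]},
    {"linear":[-0.1,0.3,0.03],"dr":[0,0,0]},
    {"linear":[-0.1,0.3,0.03],"dr":[0,0,0]}
  ]
}}

```text
time: 9.5
position: [0.5233, 0.1754, 0.3697]
orientation: [[-0.249, 0.969, -0.0], [0.969, 0.249, 0.0], [0.0, -0.0, -1.0]]
force: [1.0, -1.0, 0.4]
grip_width: 0.0449
```

Run:
```python
from h import *
from workcell import *
for n,(x0,y0),s in (('top',(330,150),6),('scene',(190,120),5)):
    im=get_image(n); cv2.imwrite('pics/%s10.png'%n,im); w,h=(120,100) if n=='top' else (130,110)
    cv2.imwrite('pics/%s10c.png'%n,cv2.resize(im[y0:y0+h,x0:x0+w],None,fx=s,fy=s,interpolation=cv2.INTER_CUBIC))
    print(n,'centre',(proj(n,[.545,-.1468,.231])-[x0,y0])*s)
    for a in (13,14.7,16,18):
        u=np.array([np.cos(np.radians(a)),np.sin(np.radians(a)),0]); print(n,a,(proj(n,np.array([.545,-.1468,.2305])+.11*u)-[x0,y0])*s,(proj(n,np.array([.545,-.1468,.18])+.052*u)-[x0,y0])*s)
```

```text
top centre [283.5349998  507.13326112]
top 13 [174.28193523 127.37356705] [202.26867696 353.93061188]
top 14.7 [163.03226955 130.38205549] [197.2335179  355.28174848]
top 16 [154.49799524 132.90171898] [193.41412928 356.41436063]
top 18 [141.49436627 137.1458661 ] [187.59542543 358.3236329 ]
scene centre [260.69331246 165.24470514]
scene 13 [134.53423697 276.02083951] [212.43153515 312.48383581]
scene 14.7 [141.16912945 277.56899963] [215.36135017 313.17797621]
scene 16 [146.3328015  278.68295529] [217.63620048 313.67685049]
scene 18 [154.42101427 280.27609696] [221.19097056 314.38948918]
```

View pics/top10c.png

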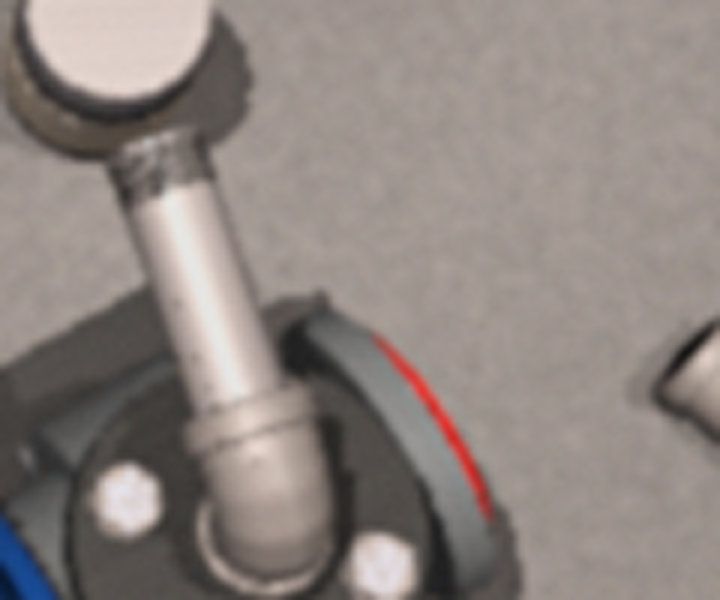

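View pics/scene10c.png

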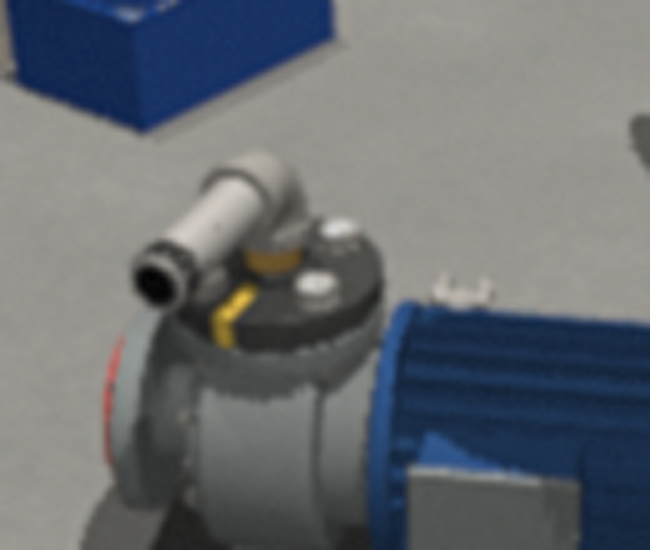

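Run:
```python
from pipe import *
np.savez('top10.npz',**get_calibration('top'))
# full coords: 330+x/6,150+y/6 ; rows y=200..370
pipe('top10',(330+140/6,330+192/6),(330+224/6,330+278/6),184,211)
g=cv2.cvtColor(cv2.imread('pics/top10.png'),cv2.COLOR_BGR2GRAY)
for v in (186,192,198,204,210): print(v,g[v,345:385].tolist())
c=get_calibration('scene');s,P=yellow(cv2.imread('pics/scene0.png'),'scene',c);print(s)
```

```text
14 0.19752306237302955 [353.10647014 360.0359099 ]
15 0.22013726112598586 [363.73945876 376.12735781]
dir [-0.3218  0.1089  0.9405] angle 161.2963225298082 -18.70367747019181
axis z 0.9047304371391031 miss of C -0.01664401597053887
186 [157, 157, 156, 157, 155, 133, 109, 120, 144, 163, 179, 196, 215, 227, 230, 227, 220, 207, 195, 184, 171, 150, 131, 139, 152, 156, 156, 157, 156, 154, 155, 157, 155, 153, 151, 152, 154, 153, 154, 152]
192 [151, 156, 160, 163, 161, 158, 153, 143, 117, 119, 143, 162, 179, 197, 215, 227, 230, 228, 220, 207, 193, 182, 171, 150, 131, 138, 152, 155, 155, 155, 156, 158, 157, 154, 154, 157, 156, 159, 160, 157]
198 [151, 151, 155, 159, 158, 152, 132, 114, 94, 80, 91, 120, 145, 164, 180, 197, 213, 226, 229, 228, 220, 206, 191, 181, 169, 151, 125, 124, 142, 151, 153, 151, 152, 151, 152, 151, 146, 129, 119, 136]
204 [76, 75, 76, 75, 77, 76, 76, 77, 77, 79, 75, 75, 91, 122, 147, 163, 179, 197, 214, 224, 229, 229, 220, 206, 190, 178, 168, 151, 124, 96, 86, 82, 69, 52, 43, 49, 73, 87, 93, 93]
210 [80, 79, 79, 78, 78, 77, 72, 70, 66, 63, 65, 71, 74, 74, 86, 119, 143, 152, 172, 194, 213, 225, 229, 228, 221, 206, 188, 177, 165, 150, 124, 84, 48, 32, 35, 34, 34, 35, 38, 47]
[232 176  10   9  51]
```

Run:
```python
from h import *
g=cv2.cvtColor(cv2.imread('pics/top10.png'),cv2.COLOR_BGR2GRAY).astype(float)
# per-row subpixel shift vs row 186 by SSD on upsampled profile core
x=np.arange(560); ref=186; rows=list(range(184,212)); sh=[]
core=np.arange(353,366,.1)
r0=np.interp(core,x,g[ref])
for v in rows:
    ss=np.arange(-3,12,.02); e=[np.sum((np.interp(core+s,x,g[v])-r0)**2) for s in ss]; sh.append(ss[np.argmin(e)])
p=np.polyfit(rows,sh,1); print('slope',p[0],np.std(np.array(sh)-np.polyval(p,rows)))
for a in (13,14,14.7,16,17,18):
    u=np.array([np.cos(np.radians(a)),np.sin(np.radians(a)),0]);o=[]
    for off in (-.004,0.004):
        n=np.array([-u[1],u[0],0]); A=proj('top',np.array([.545,-.1468,.243])+.04*u+off*n);B=proj('top',np.array([.545,-.1468,.243])+.1*u+off*n); o.append((A[0]-B[0])/(A[1]-B[1]))
    print(a,o,A,B)
```

```text
slope 0.3300000000000004 0.07710978126895962
13 [np.float64(0.28821114515824203), np.float64(0.28631680555561545)] [369.44633211 210.62221203] [359.45342582 175.72064112]
14 [np.float64(0.3070659358882216), np.float64(0.3051560449828254)] [369.04361615 210.77190842] [358.44129963 176.0279907 ]
14.7 [np.float64(0.32037077567303057), np.float64(0.318449525283397)] [368.76342335 210.88083967] [357.73633181 176.25340058]
16 [np.float64(0.3453310547817228), np.float64(0.3433876356206304)] [368.24695244 211.09213468] [356.43517167 176.69433014]
17 [np.float64(0.36477065955874444), np.float64(0.3628092028119023)] [367.85324157 211.26257069] [355.44174343 177.05313486]
18 [np.float64(0.3844354208144222), np.float64(0.38245503353455546)] [367.46276783 211.43982271] [354.45511868 177.42889853]
```

Run:
```python
from h import *
im=cv2.imread('pics/scene10.png')
cv2.imwrite('pics/sc10d.png',cv2.resize(im[145:195,205:275],None,fx=11,fy=11,interpolation=cv2.INTER_CUBIC))
print(ray('scene',190+156.5/5-.4,120+284/5-.4,.2303))
```

```text
[ 0.65038831 -0.11202691  0.2303    ]
```

View pics/sc10d.png

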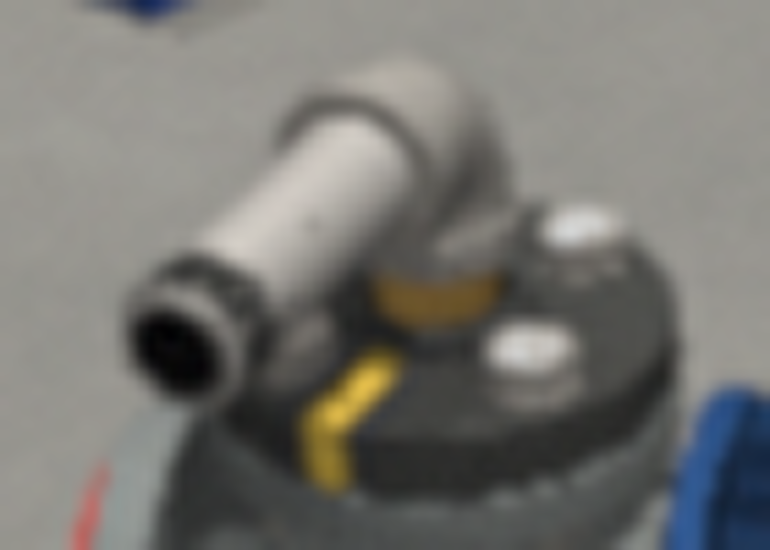

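Run:
```python
from h import *
f=lambda x,y,z: ray('scene',205+(x+.5)/11-.5,145+(y+.5)/11-.5,z)
o=f(181,343,.2303); m1=f(316,421,.18); m0=f(389,356,.18); b1=f(582,228,.188);b2=f(531,347,.188)
print(o,m0,m1,b1,b2,ang(m1-m0))
for C in ([.545,-.1468],[.5445,-.1438],[.545,-.1453]):
    C=np.array(C); print(C,'outlet',ang(o[:2]-C),np.hypot(*(o[:2]-C)),'mark',ang(m1[:2]-C),ang(m0[:2]-C),np.hypot(*(m1[:2]-C)))
```

```text
[ 0.64825831 -0.11382886  0.2303    ] [ 0.56666858 -0.13843423  0.18      ] [ 0.59560698 -0.13268505  0.18      ] [ 0.50968847 -0.13217123  0.188     ] [ 0.55549608 -0.10747542  0.188     ] 11.236622584637875
[ 0.545  -0.1468] outlet 17.708667015762295 0.10839452974055144 mark 15.584485154475447 21.11049471041932 0.05253854537592635
[ 0.5445 -0.1438] outlet 16.11164390818717 0.10800025713094283 mark 12.269846899466861 13.606411690966558 0.05230168272469814
[ 0.545  -0.1453] outlet 16.950210427021787 0.10794772186354483 mark 13.997031186910975 17.5809976585676 0.0521555739200439
```

Mark is about 14.7°; the top view puts the pipe at 15.3°, the wrist at 16.0°, and the scene view 2–4° short. All agree it is slightly short, so I'll go back for a nudge of about 1°.

Emit:
{"name": "carry_out", "arguments": {
  "commands": [
    {"linear":[0.1,-0.303,-0.02],"dr":[0,0,0]},
    {"linear":[0.1,-0.303,-0.02],"dr":[0,0,0]},
    {"linear":[0.1,-0.303,-0.02],"dr":[0,0,0]},
    {"linear":[0.1,-0.303,-0.02],"dr":[0,0,0]},
    {"linear":[0.1,-0.303,-0.02],"dr":[0,0,0]},
    {"linear":[0.1,-0.303,-0.02],"dr":[0,0,0]},
    {"linear":[0.1,-0.303,-0.02],"dr":[0,0,0]},
    {"linear":[0.1,-0.303,-0.02],"dr":[0,0,0]},
    {"linear":[0.1,-0.303,-0.02],"dr":[0,0,0]},
    {"linear":[0.1,-0.303,-0.02],"dr":[0,0,0]}
  ]
}}

```text
time: 10.6
position: [0.6239, -0.13, 0.3505]
orientation: [[-0.245, 0.97, 0.0], [0.97, 0.245, 0.0], [0.0, 0.0, -1.0]]
force: [-0.4, 0.7, 0.6]
grip_width: 0.0448
```

```bash
python3 st.py w11 | head -2
```

```text
10.6 [ 0.6239 -0.13    0.3505] [-0.4  0.7  0.6] [ 0.11  0.18  0.45 -0.   -1.83 -1.43]
yaw 14.165882861560348 lead -2.3278548078911427 0.08056899023654032 tilt [ 0.  0. -1.]
```

View pics/w11.png

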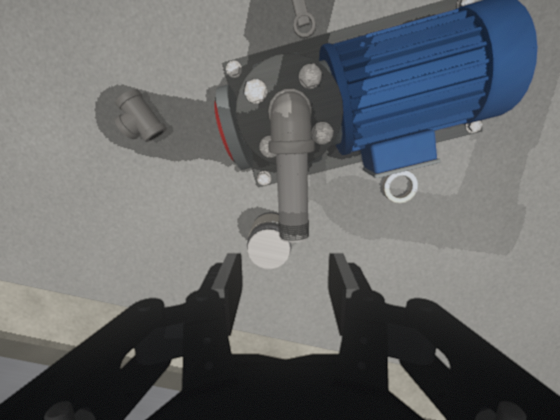

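Emit:
{"name": "carry_out", "arguments": {
  "commands": [
    {"linear":[-0.0003,0.001,-0.04],"dr":[0,0,0]},
    {"linear":[-0.0003,0.001,-0.08],"dr":[0,0,0]},
    {"linear":[-0.0003,0.001,-0.11],"dr":[0,0,0]},
    {"linear":[-0.0003,0.001,-0.131],"dr":[0,0,0]},
    {"linear":[-0.0003,0.001,-0.131],"dr":[0,0,0]},
    {"linear":[-0.0003,0.001,-0.131],"dr":[0,0,0]},
    {"linear":[-0.0003,0.001,-0.131],"dr":[0,0,0]}
  ]
}}

```text
time: 11.35
position: [0.6245, -0.1289, 0.2218]
orientation: [[-0.245, 0.969, 0.003], [0.969, 0.245, -0.0], [-0.001, 0.003, -1.0]]
force: [-1.3, 0.1, 0.8]
grip_width: 0.0448
```

```bash
python3 st.py w12 | head -2;  python3 - <<'E'
from pipe import *
pipe('w11',(277,280),(307,308),154,215)
pipe('w12',(274,279),(334,333),200,305)
E
```

```text
11.35 [ 0.6245 -0.1289  0.2218] [-1.3  0.1  0.8] [ 0.11  0.14  0.15  0.   -1.59 -1.43]
yaw 14.205368555037126 lead -1.6864487273273152 0.08140056627911409 tilt [ 0.003 -0.    -1.   ]
43 0.18498880038989102 [276.09779099 277.97930943]
52 0.13569594851900255 [306.77241968 308.00615708]
dir [0.9454 0.2675 0.1862] angle 15.800385305173256 -164.19961469482675
axis z 0.2219483391848741 miss of C 0.0009430707569812007
14 0.11527304403151986 [272.40189285 275.45304314]
14 0.6460085279581133 [335.89391891 330.94987556]
dir [ 0.9648  0.2578 -0.0525] angle 14.9581492124957 -165.0418507875043
axis z 0.2333346597264233 miss of C 0.004728744576985278
```

View pics/w12.png

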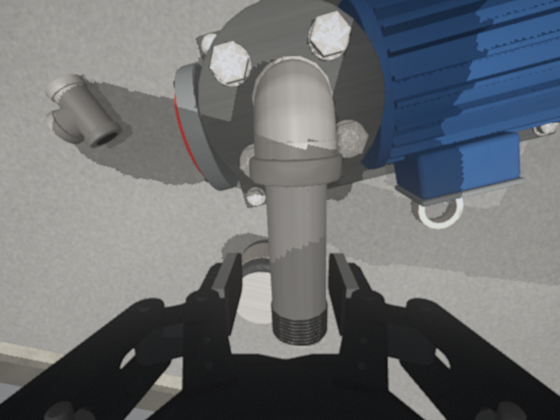

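Run:
```python
from pipe import *
pipe('w12',(267.5,272.5),(327.5,327),200,305)
pipe('w12',(267.5,272.5),(327.5,327),190,260)
```

```text
66 0.1029432702652355 [265.53748951 271.86166593]
52 0.3078066625803436 [325.57025584 328.9407304 ]
dir [0.944  0.2914 0.1547] angle 17.15679649688892 -162.84320350311108
axis z 0.22224985356766513 miss of C -0.00031522238831703693
37 0.2802623515164172 [264.4706714  269.82461534]
53 0.05489241114616501 [326.17537491 325.81027743]
dir [ 0.9529  0.2895 -0.0904] angle 16.89677366138483 -163.10322633861517
axis z 0.23025396594700237 miss of C -9.675350734213747e-05
```

Emit:
{"name": "carry_out", "arguments": {
  "commands": [
    {"linear":[0.0003,-0.002,-0.002],"dr":[0,0,0]},
    {"linear":[0.0005,-0.004,-0.002],"dr":[0,0,0]},
    {"linear":[0.0005,-0.004,-0.002],"dr":[0,0,0]},
    {"linear":[0.0005,-0.004,-0.002],"dr":[0,0,0]}
  ]
}}

```text
time: 11.8
position: [0.6247, -0.1323, 0.2177]
orientation: [[-0.245, 0.969, 0.001], [0.969, 0.245, 0.001], [0.001, 0.001, -1.0]]
force: [0.5, 5.3, 2.0]
grip_width: 0.0446
```

Contact is where predicted (5.3 N). Next is about 1.2° of nudge.

Emit:
{"name": "carry_out", "arguments": {
  "commands": [
    {"linear":[0.0002,-0.001,0],"dr":[0,0,-0.5]},
    {"linear":[0.0004,-0.002,0],"dr":[0,0,-1]},
    {"linear":[0.0004,-0.002,0],"dr":[0,0,-1]},
    {"linear":[0.0004,-0.002,0],"dr":[0,0,-1]}
  ]
}}

```text
time: 12.2
position: [0.625, -0.1339, 0.2176]
orientation: [[-0.229, 0.973, 0.001], [0.973, 0.229, 0.002], [0.002, 0.001, -1.0]]
force: [0.1, 6.5, 2.6]
grip_width: 0.0452
```

```bash
python3 st.py w13 | head -2;  python3 - <<'E'
from pipe import *
pipe('w13',(274,279),(336,334),190,260)
pipe('w13',(274,279),(336,334),200,305)
E
```

```text
12.2 [ 0.625  -0.1339  0.2176] [0.1 6.5 2.6] [ 0.1   0.14  0.15 -0.   -1.58 -1.44]
yaw 13.228857411007198 lead -4.285722841568971 0.0810066467754029 tilt [ 0.001  0.002 -1.   ]
48 0.13173406228313655 [273.40147437 276.05065879]
48 0.07736538618614579 [336.85410745 335.71814323]
dir [0.9661 0.2552 0.04  ] angle 14.798063783298723 -165.20193621670128
axis z 0.22490550236667278 miss of C 0.0010195823579670893
69 0.11074876663038108 [273.4106143  279.06528376]
80 0.11237730496041806 [336.74052394 334.87541841]
dir [ 0.9632  0.2665 -0.0358] angle 15.463600109771054 -164.53639989022895
axis z 0.22810142504312786 miss of C 0.0004369021158110533
```

The pipe is at about 15.2° and the mark at about 14.75°, so I stop here. I'll back the finger off, lift and clear the area.

Emit:
{"name": "carry_out", "arguments": {
  "commands": [
    {"linear":[-0.0013,0.005,0],"dr":[0,0,0]},
    {"linear":[-0.0018,0.007,0],"dr":[0,0,0]},
    {"linear":[-0.0018,0.007,0],"dr":[0,0,0]},
    {"linear":[-0.0018,0.007,0.04],"dr":[0,0,0]},
    {"linear":[-0.0018,0.007,0.08],"dr":[0,0,0]},
    {"linear":[-0.0018,0.007,0.13],"dr":[0,0,0]},
    {"linear":[-0.02,0.05,0.14],"dr":[0,0,0]},
    {"linear":[-0.04,0.1,0.14],"dr":[0,0,0]},
    {"linear":[-0.06,0.15,0.14],"dr":[0,0,0]},
    {"linear":[-0.08,0.2,0.14],"dr":[0,0,0]}
  ]
}}

```text
time: 13.25
position: [0.5481, 0.0551, 0.3572]
orientation: [[-0.227, 0.974, 0.0], [0.974, 0.227, -0.0], [-0.0, -0.0, -1.0]]
force: [1.4, 0.7, -0.5]
grip_width: 0.0449
```

Emit:
{"name": "carry_out", "arguments": {
  "commands": [
    {"linear":[-0.03,0.1,0],"dr":[0,0,0]},
    {"linear":[-0.03,0.1,0],"dr":[0,0,0]},
    {"linear":[-0.03,0.1,0],"dr":[0,0,0]},
    {"linear":[-0.03,0.1,0],"dr":[0,0,0]},
    {"linear":[-0.03,0.1,0],"dr":[0,0,0]}
  ]
}}

```text
time: 13.75
position: [0.5192, 0.1534, 0.3574]
orientation: [[-0.227, 0.974, 0.0], [0.974, 0.227, -0.0], [-0.0, 0.0, -1.0]]
force: [0.2, -1.0, -0.2]
grip_width: 0.0448
```

Run:
```python
from h import *
from workcell import *
t=get_image('top'); cv2.imwrite('pics/top14.png',t); s=get_image('scene')
a=cv2.resize(t[120:320,220:490],None,fx=2.9,fy=2.9,interpolation=cv2.INTER_CUBIC); cv2.imwrite('pics/top14c.png',a)
cv2.imwrite('pics/sc14.png',cv2.resize(s[145:195,205:275],None,fx=11,fy=11,interpolation=cv2.INTER_CUBIC))
g=cv2.cvtColor(t,cv2.COLOR_BGR2GRAY).astype(float)
x=np.arange(560); rows=list(range(184,212)); sh=[]; core=np.arange(353.5,366,.1); r0=np.interp(core,x,g[186])
for v in rows:
    ss=np.arange(-3,12,.02); sh.append(ss[np.argmin([np.sum((np.interp(core+q,x,g[v])-r0)**2) for q in ss])])
p=np.polyfit(rows,sh,1); print('slope',p[0],np.std(np.array(sh)-np.polyval(p,rows)), 'angle',14.7+(p[0]-.3194)/.0192)
```

```text
slope 0.3138697318007667 0.12212796427961199 angle 14.411965197956597
```

View pics/top14c.png

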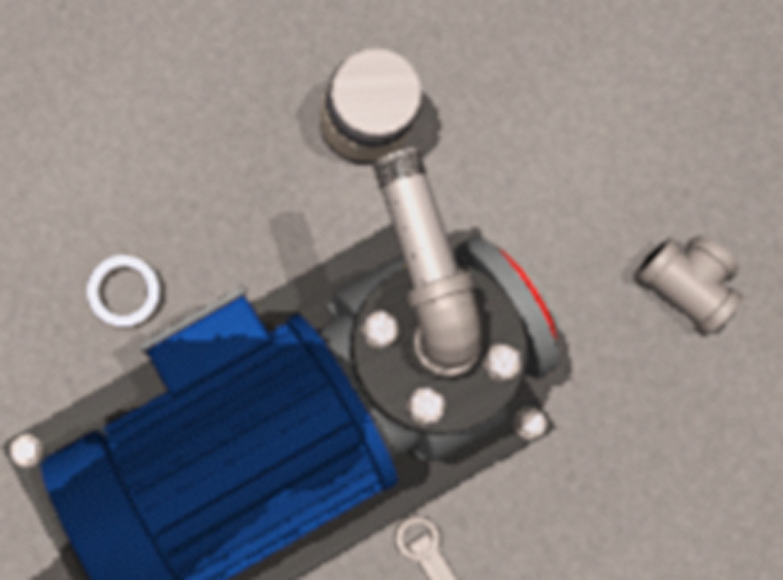

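View pics/sc14.png

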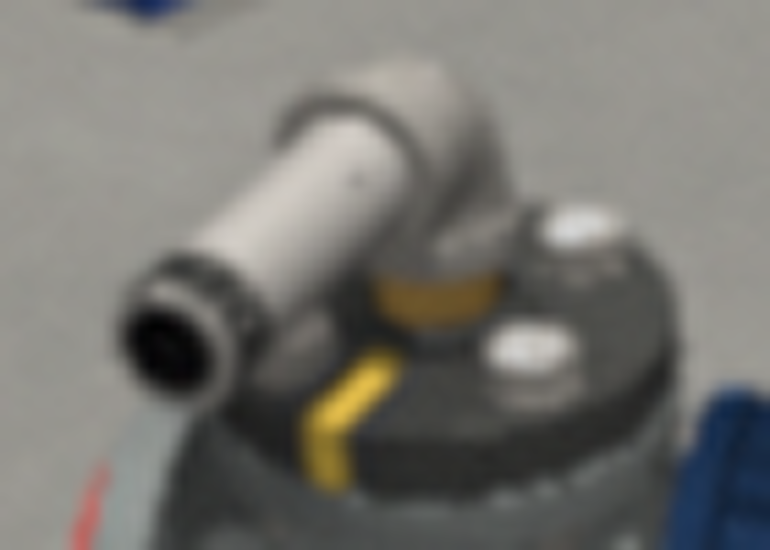

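The pipe points at 14.4–15.3° and the mark is at about 14.75°. The can, tee, wrench and ring haven't moved, and the arm is clear.

```bash
python3 -c "
from workcell import order
print(order.close_job())"
```

```text
the job is handed in; nothing more can be done
None
```

The elbow is screwed on clockwise by about 199°, its outlet pipe is in line with the yellow mark, and the job is handed in. I pushed the pipe round with the trailing finger, in stages and without gripping it. I stopped short once to measure, then gave it a nudge of about 1°. After that I backed the finger off, lifted and moved the arm clear; that took about 14 s.

- **Angle:** the mark measures about 14.6–15.1° (one partly hidden wrist view read 16.0°). The pipe's final angle measured 14.4° from the top camera, and 14.8° and 15.5° from the wrist camera just before release. That puts it within about 1° of the mark.
- **Disagreement:** before the last nudge, the coarser scene camera read the pipe 2–4° short of the mark, while the other two read 0.5–1.3° short. I did not re-measure with it after the nudge; by eye its last picture looks aligned. Since the 14.4° reading is slightly past the mark, a very small overrun can't be ruled out.
- **Rest of the scene:** the paste can, tape ring, tee and wrench looked unmoved in the last top view. The highest contact force I read was about 11 N.

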